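Dock the solar panel and test its two studs

ROBOT

A 6-joint arm with a two-finger parallel gripper is mounted at the origin on the work surface. World frame = base frame: x ahead of the robot, y to its left, z up, the work surface at z = 0. Lengths are in m, angles in rad, forces in N, time in s.
With the tool pointing down it reaches from about 0.3 to 0.75 m from the base axis. Payload 8.5 kg.
Tool frame: the origin (TCP) lies midway between the tips of the shut fingers; the grasp point (between the pads) lies 19 mm behind it (env.hold_point_z is the distance from the TCP to the grasp point, in m); z points along the fingers, y is the line along which they close (so a half turn about z gives the same grasp; the last joint's range is limited). The gripper opens to 88 mm and grips with 3 to 60 N. Pads are 18 mm wide; open, the fingers measure 123 mm over their backs; the gripper's body (75 mm by 187 mm) begins 45 mm behind the grasp point.
Start: joints at [1.094, 0.381, 1.297, -0, 1.464, -0.215], TCP at [0.142, 0.531, 0.239] pointing down, gripper open.
Joint ranges: [-3.11, 3.11], [-0.89, 2.33], [0.22, 2.48], [-1.42, 4.56], [0.17, 2.85], [-2.88, 2.88]. Speed limits (rad/s): [2.39, 2.39, 3.14, 3.14, 3.14, 3.14].

INTERFACE

Orientations are given as a rotation vector (axis times angle).
In Python, from plant import env gives the robot as it stands.
- The arm moves only by the tool drive_tool, never from a script. Its argument "rows" is a list of rows, each an object with "linear": the shift along the tool's x, y, z in units of 150 mm (1.0 is 150 mm), a list of three; "twist": the turn, a rotation vector about the tool's x, y, z in units of 0.1 rad (1.0 is 0.1 rad), a list of three. A call has exactly 10 rows; each row shifts and turns the commanded pose from where the row before left it, along the tool's axes as they then stand; what a row does not reach is not made up. A row lasts 1/10 s, in which the tool goes at most 50 mm and 8.59 degrees, less where a joint would pass 70% of its speed; a pose out of reach is approached as far as the arm can. A call with a number of a shift or a turn outside -1 to 1 is refused whole. A call with a gripper value outside its range is refused whole. "claw" is the closure, from 0 (fully open) to 1 (shut), set as the call begins (left out, the last holds). The fingers move at their own pace and stop on an object; "newtons" is the grip in N (left out, the last holds). Time passes only in rows, so rows that do not move let the fingers close, or fill a call up. It gives the time, the measured TCP pose, the force, the opening and the grip force at its end, in the units of the state.
- env.read_state(): the state, without advancing time (a new reading comes with each control period).
- env.grab_frame(name): name is "side" or "top" or "wrist"; returns a dict with "pixels" (420x560x3 uint8, blue, green, red), "fx", "fy", "cx", "cy" (pixels), "distortion" ([k1, k2, p1, p2, k3] as OpenCV has them; the pictures are not rectified), "extrinsics" (4x4, takes a point from camera to world coordinates); the wrist camera has in their place "T_tool_cam" (4x4, takes a point from camera to tool coordinates, whose origin is the TCP and whose axes are the flange's). Camera axes: x right, y down, z forward; pixel columns grow to the right and rows downward; lengths in m; the calibration is good to about 2 mm. A picture is of the moment at which its call begins: read the wrist's pose just before it. There is no depth.
- env.hand_in(): hands the job in; it is judged then, once.
Trained networks look in a picture, given as the dict that the camera call returned (one of the last four; its "shot" number tells which), for a name from the list of things; names that differ only in an ending like _2 or _b are one class to them, and where a whole thing is asked for, a point or a joint stands for the part that bears it (a point fixed in the world has none). Each returns a list of dicts, best first, with "confidence" (0 to 1); they miss things now and then, are a little off and sometimes report something else, mostly with a low value. They report only what shows in the picture. A call takes as long as a camera call. They do not tell look-alikes from the thing itself.
- env.spot_in(picture, thing): "extent" ([centre column, centre row, width, height] in pixels, round what is visible of it).
- env.cut_out(picture, thing): "region" (420x560 bool, what is visible of it) and "extent" ([centre column, centre row, width, height] in pixels, round what is visible of it).
- env.landmark_of(picture, thing): "pixel" ([column, row] in pixels: a listed point, or the origin of a listed thing).
The state is a dict: "clock": time; "joint_positions": joint angles; "joint_vel": joint speeds; "tau": joint torques, N m; "tool_pos": TCP position; "tcp_rot": TCP orientation; "wrist_force": force on the tool from outside, world axes, zero at the start; "wrist_torque": the same for the moment, N m; "finger_gap": finger opening in m; "gripper_force": force on a finger pad.
Only numpy, scipy, OpenCV 4.12 (cv2) and the standard library are available. Lean on these libraries where they do the work, as an engineer would, in place of code of your own. Each camera call takes 0.05 s, during which the arm holds its last target. There are 200 camera calls.

TASK

Slide the small solar panel along the tin tray into the slot of the lantern's charging dock and press it firmly home against the sprung contact hidden inside (firmly, but do not ram it), then leave it there. With the orange tester, touch its tip on the dock's brass stud with the red collar, then on the stud with the white collar, and stand the tester back on the tray, upright and clear of the dock and panel. Leave the jar, pan, egg box, mug and screwdriver where they are.

Things in the scene. Friction and masses are not known exactly. Their poses are not given: they have to be found in the camera images.
- dock: Black plastic charging dock fixed on the tray, a grey lantern (84 mm wide, 155 mm high) on its back part (y = 95 mm). Origin on the tray floor (4 mm above the table) under the middle of the 100 mm long slot part; +y is the way the panel goes in, z up. The roof over the slot is 19 to 31 mm above the tray, 117 mm wide.
- dock_mouth (a point): Middle of the slot's mouth at tray level, dock y = -50 mm, under the yellow lip. Slot 93 mm wide (dock x -46.5 to +46.5), 19 mm high; its floor is the tray. A yellow cheek 18 mm high flares from the mouth's -x side to dock (-70, -80) mm. Inside, a sprung brass contact pad (3 N per mm, travel 8 mm) waits unseen, 68 to 86 mm behind the mouth: it can only be felt.
- rail_end (a point): End, at tray level, of the inner face of the straight aluminium guide rail (10 mm thick, 18 mm high) that runs from here (dock x = +46.5, y = -240 mm) to the mouth, its inner face in line with the slot's +x wall.
- panel: Solar panel slab with aluminium edge and blue cells on top, 90 mm (x) by 130 mm (y, the way it goes in) by 16 mm thick, about 0.35 kg, lying loose and flat on the tray between guide rail and robot, turned up to 20 degrees. Too wide to grasp. Origin at the centre of its underside. When home, 44 to 62 mm of it still stand out of the mouth.
- tester: Orange bridge-shaped tester, 0.14 kg, standing on the tray on a foot and a tip. Origin under its middle at tray level; x along it towards the tip, z up. Orange grip bar x -55 to +55 mm, 24 mm wide (y), 30 to 54 mm above the origin. Black foot plate at x = -50 mm, 60 mm wide (y), underside at z = 0. Tip: steel pin 8 mm thick at x = +62 mm, pointing down to z = 0.
- tester_tip (a point): The centre of the tester pin's lower end.
- stud_red: Brass stud, 20 mm in diameter, 14 mm high, with a red collar at its foot, on the roof of the dock at dock x = -30 mm, y = -20 mm. Origin at its foot.
- stud_white: Brass stud, 20 mm in diameter, 14 mm high, with a white collar at its foot, on the roof of the dock at dock x = +30 mm, y = -20 mm. Origin at its foot.
- stud_red_top (a point): Centre of the red-collared stud's flat top, 45 mm above the tray floor.
- stud_white_top (a point): Centre of the white-collared stud's flat top, 45 mm above the tray floor.
- jar: Glass jar with steel twist cap and two bulbs inside, 76 mm across, 101 mm high. Origin under its centre.
- pan: Small aluminium pan, 124 mm across, 45 mm high, black handle reaching to 165 mm along its +y. Origin under its centre.
- eggbox: Green plastic egg box, 106 x 156 mm, 60 mm high. Origin under its centre.
- mug: Blue mug, 76 mm across, 85 mm high, handle at +y. Origin under its centre.
- screwdriver: Screwdriver with red handle lying along its x. Origin under its middle.
Mind the look-alikes: they are no part of the job. Of the things that look like the panel, the larger one is meant.

How it is judged:
By the outcome, as a careful person would: the job done as asked, in the order asked, and still so for the second after the job is handed in, with the robot touching nothing.
It also fails if it takes over 70 s, if anything falls off the work surface, if the arm or the gripper's body presses on something with over 40 N, if the wrist force passes 120 N, or if a joint passes its speed limit or range.

## Working session

There is one attempt and no reset: what is moved stays moved. The work goes in short steps, Python scripts to look and compute and a tool call to move; the robot and the scene stay as the last step left them, time stands still between calls to the robot, and variables do not carry over. Pictures are saved under pics/ and viewed, at most 10 in all, crops included, and the job is handed in when it is done.

Besides the shell and the picture viewer there is one more tool, called after ">>>" as name(argument=value, ...), one argument or row to a line, values as JSON. drive_tool: Moves the arm, as the interface text tells. Shifts and turns lie within -1 to 1; 1 stands for 150 mm of shift or 0.1 rad of turn. Its arguments: {"type":"object","properties":{"rows":{"type":"array"},"claw":{"type":"number"},"newtons":{"type":"number"}},"required":["rows"]}

```bash
ls; mkdir -p pics
cat > h.py <<'E'
import numpy as np, cv2
from scipy.spatial.transform import Rotation as R
from plant import env
def cam(f):
    K=np.array([[f["fx"],0,f["cx"]],[0,f["fy"],f["cy"]],[0,0,1.]]);return K,np.array(f["distortion"],float)
def T_of(f,s=None):
    if "extrinsics" in f: return np.array(f["extrinsics"])
    T=np.eye(4);T[:3,:3]=R.from_rotvec(s["tcp_rot"]).as_matrix();T[:3,3]=s["tool_pos"]
    return T@np.array(f["T_tool_cam"])
def ray(f,px,T):
    K,d=cam(f);p=cv2.undistortPoints(np.array(px,float).reshape(-1,1,2),K,d).reshape(-1,2)
    return T[:3,3],(T[:3,:3]@np.c_[p,np.ones(len(p))].T).T
def onz(f,px,z,T):
    o,d=ray(f,px,T);return o+d*((z-o[2])/d[:,2])[:,None]
def proj(f,P,T):
    K,d=cam(f);Ti=np.linalg.inv(T)
    return cv2.projectPoints(np.array(P,float).reshape(-1,3),cv2.Rodrigues(Ti[:3,:3])[0],Ti[:3,3],K,d)[0].reshape(-1,2)
E
cat > a.py <<'E'
from h import *
np.set_printoptions(precision=4,suppress=True)
s=env.read_state();print(s["tool_pos"],s["tcp_rot"],s["wrist_force"],env.hold_point_z)
ims=[]
for n in ["top","side"]:
    f=env.grab_frame(n);T=T_of(f,s);ims.append(f["pixels"]);cv2.imwrite(f"pics/{n}0.png",f["pixels"])
    print(n,T[:3,3],f["fx"])
    for t,z in [("dock_mouth",.004),("rail_end",.004),("panel",.004),("tester",.004),("tester_tip",.004),("stud_red_top",.049),("stud_white_top",.049),("stud_red",.035),("stud_white",.035),("dock",.004)]:
        for r in env.landmark_of(f,t)[:3]:
            print(t,round(r["confidence"],2),np.array(r["pixel"]),onz(f,r["pixel"],z,T)[0][:2])
E
python3 a.py
```

```text
pics
[0.1422 0.531  0.2381] [-0.4099 -3.1142  0.0021] [-1.2245 -0.0218 -0.1975] 0.0187
top [0.4802 0.0065 1.2424] 500.33107422562597
dock_mouth 0.59 [277.1 185.1] [0.6325 0.0341]
rail_end 0.86 [351.9 167.3] [ 0.6712 -0.1534]
panel 0.85 [215.7 314. ] [0.3187 0.1941]
panel 0.32 [249.2 186.4] [0.6314 0.1038]
tester 0.56 [439.9 215.1] [ 0.5455 -0.3656]
tester_tip 0.86 [435.8 240.3] [ 0.4838 -0.3524]
stud_red_top 0.75 [257.4 176.6] [0.649  0.0799]
stud_red_top 0.46 [257.7 197.2] [0.5992 0.0805]
stud_white_top 0.43 [255.8 172. ] [0.6603 0.0835]
stud_red 0.68 [259.3 196.9] [0.6012 0.0774]
stud_white 0.54 [258.8 173.9] [0.6575 0.0772]
dock 0.83 [250.4 188.4] [0.6263 0.1009]
side [ 0.0517 -0.4742  0.7591] 392.0767706022795
dock_mouth 0.85 [287.9 205.7] [0.6157 0.0408]
rail_end 0.65 [354.9 232.7] [ 0.6715 -0.1459]
rail_end 0.49 [229.3 138.8] [0.6969 0.3917]
panel 0.86 [161.7 232.7] [0.3117 0.1914]
panel 0.73 [303.4 240.8] [ 0.5551 -0.074 ]
tester 0.61 [402.4 319.6] [ 0.549  -0.3673]
tester_tip 0.69 [374.4 327.6] [ 0.4904 -0.3374]
tester_tip 0.56 [290.6 180.8] [0.695  0.1081]
tester_tip 0.49 [271.8 195.3] [0.6122 0.1009]
stud_red_top 0.64 [288.5 207.9] [0.5776 0.0035]
stud_red_top 0.46 [274.2 189.8] [0.5983 0.0778]
stud_red_top 0.44 [273.8 192.8] [0.5894 0.07  ]
stud_white_top 0.48 [292.5 182.5] [0.6555 0.065 ]
stud_red 0.44 [272.3 196.5] [0.5869 0.073 ]
stud_white 0.58 [289.8 182.8] [0.661  0.0798]
dock 0.94 [274.5 196.5] [0.6143 0.0922]
```

```bash
python3 -c "
import cv2
for n in ['top','side']:
    i=cv2.imread(f'pics/{n}0.png'); cv2.imwrite(f'pics/{n}0b.png',cv2.resize(i,(800,600),interpolation=cv2.INTER_CUBIC))"
```

```text
(no output)
```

View pics/top0b.png

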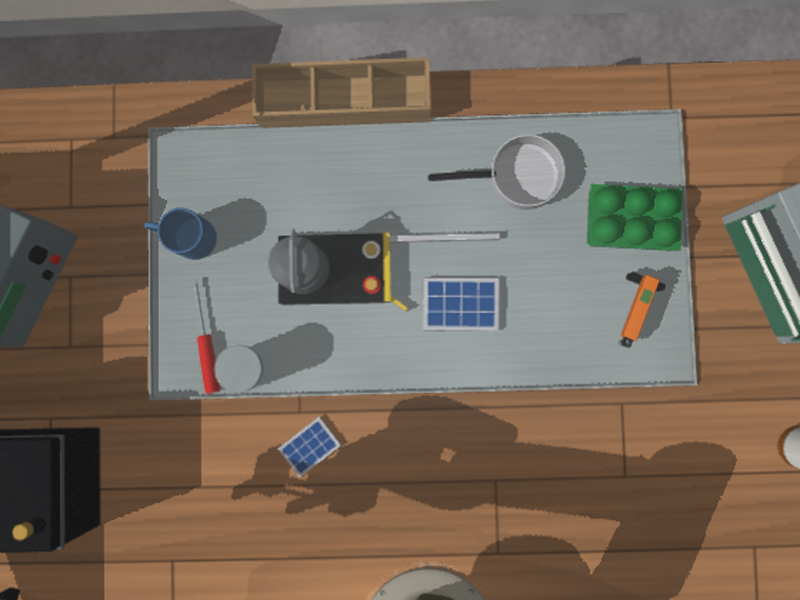

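View pics/side0b.png

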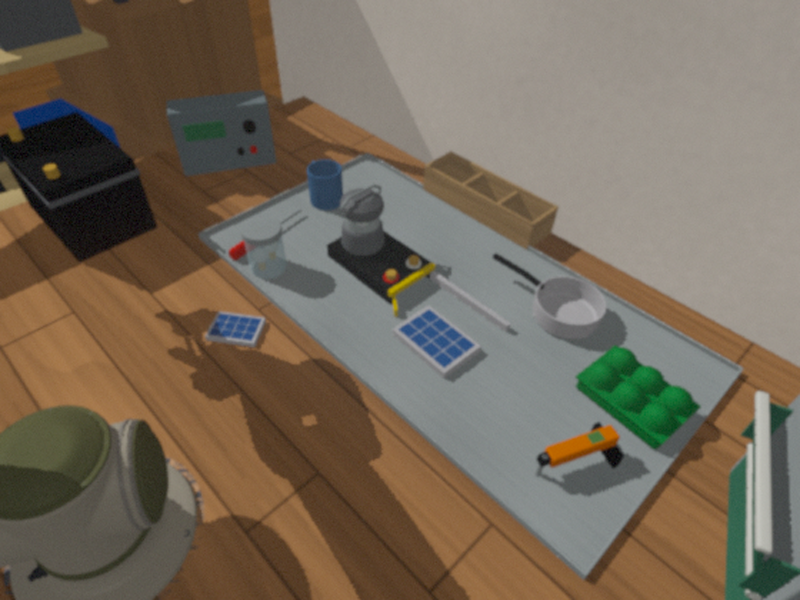

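The top view shows the panel at (461,304) of the enlarged picture, almost square to the rail, with the dock to its left: red stud (371,285), white stud (371,249). The tester is at (640,308) with its tip pointing down. The small look-alike panel at (310,446) is off the tray.

```bash
cat >> h.py <<'E'
np.set_printoptions(precision=4,suppress=True)
def down(phi): # tool z down, tool y (closing line) at world angle phi
    y=np.array([np.cos(phi),np.sin(phi),0]);z=np.array([0,0,-1.]);return np.c_[np.cross(y,z),y,z]
def yaw(s):
    y=R.from_rotvec(s["tcp_rot"]).as_matrix()[:,1];return np.degrees(np.arctan2(y[1],y[0]))
def plan(p,phi_deg,n,s=None,start=None):
    """rows for n equal steps of translation (world-straight) and turn to pose; prints units per row"""
    s=s or env.read_state()
    p0=np.array(s["tool_pos"]);R0=R.from_rotvec(s["tcp_rot"]).as_matrix()
    if start: p0=np.array(start[0]);R0=down(np.radians(start[1]))
    R1=down(np.radians(phi_deg));rv=R.from_matrix(R0.T@R1).as_rotvec()
    print("p0",p0,"target",p,phi_deg,"turn/row",rv/0.1/n)
    d=(np.array(p)-p0)/.15/n
    for i in range(n): print(i,np.round(R.from_rotvec(rv*i/n).as_matrix().T@R0.T@d,3))  if np.linalg.norm(rv)>.03 or i==0 else 0
E
python3 - <<'E'
from h import *
s=env.read_state();print("yaw",yaw(s))
f=env.grab_frame("top");T=T_of(f)
for t,z in [("panel",.020),("tester",.05)]:
    for r in env.cut_out(f,t)[:2]:
        c=max(cv2.findContours(r["region"].astype(np.uint8),0,1)[0],key=len).reshape(-1,2)
        P=onz(f,c,z,T)[:,:2].astype(np.float32);print(t,r["confidence"],r["extent"],cv2.minAreaRect(P))
ph=yaw(s);phi=[0,180,-180][np.argmin([abs(ph-a) for a in (0,180,-180)])]
plan([.50,-.03,.36],phi,20,s)
E
```

```text
yaw 74.99725325163287
panel 0.71 [321.5, 211.6, 55.4, 38.7] ((0.5586296916007996, -0.07411369681358337), (0.13164889812469482, 0.09339649230241776), 87.81655883789062)
tester 0.83 [447.2, 217.8, 34.8, 55.6] ((0.5426895618438721, -0.35622158646583557), (0.06503468006849289, 0.127947598695755), 58.20479965209961)
tester 0.26 [260.8, 197.2, 12.5, 13.1] ((0.5946059226989746, 0.0738033726811409), (0.026392381638288498, 0.028885414823889732), 88.45523834228516)
p0 [0.1424 0.5312 0.2387] target [0.5, -0.03, 0.36] 0 turn/row [-0.      0.      0.6545]
0 [-0.164 -0.15  -0.04 ]
1 [-0.173 -0.139 -0.04 ]
2 [-0.182 -0.127 -0.04 ]
3 [-0.19  -0.115 -0.04 ]
4 [-0.197 -0.102 -0.04 ]
5 [-0.203 -0.089 -0.04 ]
6 [-0.208 -0.076 -0.04 ]
7 [-0.213 -0.062 -0.04 ]
8 [-0.217 -0.048 -0.04 ]
9 [-0.219 -0.034 -0.04 ]
10 [-0.221 -0.019 -0.04 ]
11 [-0.222 -0.005 -0.04 ]
12 [-0.222  0.01  -0.04 ]
13 [-0.221  0.024 -0.04 ]
14 [-0.218  0.039 -0.04 ]
15 [-0.215  0.053 -0.04 ]
16 [-0.212  0.067 -0.04 ]
17 [-0.207  0.08  -0.04 ]
18 [-0.201  0.094 -0.04 ]
19 [-0.194  0.107 -0.04 ]
```

>>> drive_tool(
  rows=[
    {"linear":[-0.164,-0.15,-0.04],"twist":[0,0,0.65]},
    {"linear":[-0.173,-0.139,-0.04],"twist":[0,0,0.65]},
    {"linear":[-0.182,-0.127,-0.04],"twist":[0,0,0.65]},
    {"linear":[-0.19,-0.115,-0.04],"twist":[0,0,0.65]},
    {"linear":[-0.197,-0.102,-0.04],"twist":[0,0,0.65]},
    {"linear":[-0.203,-0.089,-0.04],"twist":[0,0,0.65]},
    {"linear":[-0.208,-0.076,-0.04],"twist":[0,0,0.65]},
    {"linear":[-0.213,-0.062,-0.04],"twist":[0,0,0.65]},
    {"linear":[-0.217,-0.048,-0.04],"twist":[0,0,0.65]},
    {"linear":[-0.219,-0.034,-0.04],"twist":[0,0,0.65]},
  ],
  claw=0.5,
)

```text
clock: 2.25
tool_pos: [0.3223, 0.2498, 0.2992]
tcp_rot: [1.387, 2.819, 0.001]
wrist_force: [-0.3, 1.0, -0.1]
finger_gap: 0.0439
gripper_force: 0.0
```

>>> drive_tool(
  rows=[
    {"linear":[-0.221,-0.019,-0.04],"twist":[0,0,0.65]},
    {"linear":[-0.222,-0.005,-0.04],"twist":[0,0,0.65]},
    {"linear":[-0.222,0.01,-0.04],"twist":[0,0,0.65]},
    {"linear":[-0.221,0.024,-0.04],"twist":[0,0,0.65]},
    {"linear":[-0.218,0.039,-0.04],"twist":[0,0,0.65]},
    {"linear":[-0.215,0.053,-0.04],"twist":[0,0,0.65]},
    {"linear":[-0.212,0.067,-0.04],"twist":[0,0,0.65]},
    {"linear":[-0.207,0.08,-0.04],"twist":[0,0,0.65]},
    {"linear":[-0.201,0.094,-0.04],"twist":[0,0,0.65]},
    {"linear":[-0.194,0.107,-0.04],"twist":[0,0,0.65]},
  ],
)

```text
clock: 3.25
tool_pos: [0.5033, -0.0297, 0.3591]
tcp_rot: [2.215, 2.228, 0.0]
wrist_force: [-0.4, 0.9, -0.6]
finger_gap: 0.0443
gripper_force: 0.0
```

```bash
cat > w.py <<'E'
from h import *
import sys
s=env.read_state();print(s["clock"],s["tool_pos"],yaw(s),s["joint_positions"],s["wrist_force"],s["finger_gap"])
f=env.grab_frame("wrist");T=T_of(f,s);print("cam",T[:3,3],T[:3,2])
cv2.imwrite(f"pics/{sys.argv[1]}.png",f["pixels"])
for t,z in [("dock_mouth",.004),("rail_end",.004),("panel",.004),("stud_red_top",.049),("stud_white_top",.049),("stud_red",.035),("stud_white",.035),("dock",.004),("tester",.004),("tester_tip",.004)]:
    for r in env.landmark_of(f,t)[:2]:
        print(t,round(r["confidence"],2),np.array(r["pixel"]),onz(f,r["pixel"],z,T)[0][:2])
for r in env.cut_out(f,"panel")[:2]:
    c=max(cv2.findContours(r["region"].astype(np.uint8),0,1)[0],key=len).reshape(-1,2)
    P=onz(f,c,.02,T)[:,:2].astype(np.float32);print("panel",r["confidence"],r["extent"],cv2.minAreaRect(P))
E
python3 w.py w1
```

```text
3.25 [ 0.5033 -0.0297  0.3591] 0.3478324675181954 [-0.2942  0.239   1.1635  0.      1.7389 -0.3003] [-0.4111  0.9295 -0.6118] 0.0443471182123408
cam [0.5025 0.0363 0.5045] [ 0.0021 -0.2586 -0.966 ]
dock_mouth 0.67 [376.  107.5] [0.626  0.0458]
dock_mouth 0.54 [362.5  72.5] [0.606  0.0883]
rail_end 0.76 [395.5 246.6] [ 0.6674 -0.1441]
panel 0.76 [321.6 197.3] [ 0.5598 -0.0732]
panel 0.63 [374.6 102.8] [0.6238 0.0516]
stud_red_top 0.69 [361.9  74.2] [0.5961 0.0817]
stud_white_top 0.79 [414.3  79.2] [0.6571 0.0769]
stud_white_top 0.17 [267.9 373. ] [ 0.4871 -0.3202]
stud_red 0.94 [354.6  81.1] [0.5907 0.0753]
stud_red 0.3 [363.4  75.6] [0.6009 0.0816]
stud_white 0.94 [408.   83.5] [0.6548 0.0732]
stud_white 0.36 [381.5  58.8] [0.6211 0.1005]
dock 0.95 [377.8  62.2] [0.6245 0.1007]
dock 0.65 [319.6 195.8] [ 0.557  -0.0711]
tester 0.58 [301.9 381.2] [ 0.5393 -0.3704]
tester_tip 0.6 [269.2 368.4] [ 0.4877 -0.347 ]
tester_tip 0.19 [373.6 108.1] [0.623 0.045]
panel 0.87 [141.5, 13.0, 53.0, 26.0] ((0.33837103843688965, 0.15112879872322083), (0.029270870611071587, 0.061300430446863174), 89.8724365234375)
panel 0.85 [324.6, 197.5, 77.8, 95.8] ((0.5594870448112488, -0.07202351093292236), (0.1306040734052658, 0.09025168418884277), 87.734130859375)
```

View pics/w1.png

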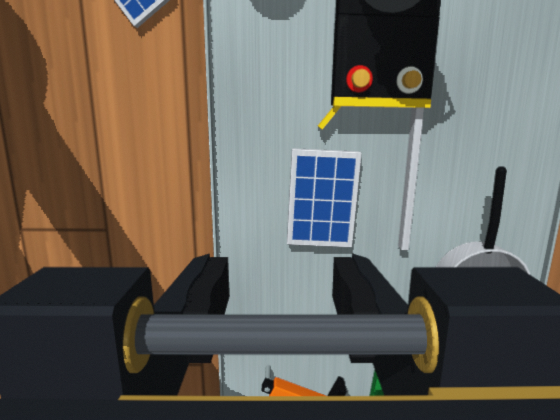

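The wrist view shows the panel square at (324,198), the rail's inner edge from about (416,108) to (402,248), and the studs at (361,77) and (411,80).

Run:
```python
from h import *
from scipy.optimize import least_squares
s=env.read_state();fs=[]
for n in ["wrist","top","side"]:
    f=env.grab_frame(n);fs.append((n,f,T_of(f,s)))
M={"stud_red_top":(-.03,-.02,.045),"stud_white_top":(.03,-.02,.045),"stud_red":(-.03,-.02,.031),"stud_white":(.03,-.02,.031),"rail_end":(.0465,-.24,0),"dock_mouth":(0,-.05,0),"dock":(0,0,0)}
obs=[]
for n,f,T in fs:
    for k,m in M.items():
        r=env.landmark_of(f,k)
        for q in r[:1]: obs.append((n,k,f,T,m,np.array(q["pixel"])))
def W(p,m):
    c,s_=np.cos(p[2]),np.sin(p[2]);return [p[0]+c*m[0]-s_*m[1],p[1]+s_*m[0]+c*m[1],.004+m[2]]
def res(p): return np.concatenate([(proj(f,W(p,m),T)[0]-px) for n,k,f,T,m,px in obs])
o=least_squares(res,[.626,.1,0],loss="soft_l1",f_scale=1.5)
print("dock",o.x,np.degrees(o.x[2]))
for (n,k,*_),e in zip(obs,res(o.x).reshape(-1,2)): print(n,k,e)
n,f,T=fs[0];g=cv2.cvtColor(f["pixels"],6).astype(float)
print("rail edge", onz(f,[[416.5,108],[402,248]],.022,T), "studs",onz(f,[[361,77],[410,80]],.049,T))
# vertical profile rows: rail edge columns
for r in (130,160,190,220,240): print(r,g[r,396:424].astype(int))
cv2.imwrite("pics/w2.png",cv2.resize(f["pixels"][40:260,280:460],None,fx=3,fy=2.7))
```

```text
dock [ 0.6255  0.0982 -0.0111] -0.6345488895059761
wrist stud_red_top [0.8314 4.2626]
wrist stud_white_top [-1.5647 -1.6378]
wrist stud_red [ 0.7459 -1.068 ]
wrist stud_white [ 1.5943 -0.3203]
wrist rail_end [-0.7336  1.2463]
wrist dock_mouth [0.213  0.7548]
wrist dock [-3.0739  4.1834]
top stud_red_top [-4.3682  0.5146]
top stud_white_top [1.1628 0.9883]
top stud_red [-0.0058  0.058 ]
top stud_white [-1.972   0.4144]
top rail_end [-0.1447 -0.1026]
top dock_mouth [-2.7821  0.0848]
top dock [-0.8261  0.8894]
side stud_red_top [-1.3178 -0.2123]
side stud_white_top [ 0.2789 -2.447 ]
side stud_red [ 0.1127 -0.3886]
side stud_white [0.1652 2.8658]
side rail_end [ 1.5424 -0.4462]
side dock_mouth [ 0.2355 -4.4842]
side dock [ 3.7701 -1.8283]
rail edge [[ 0.6712  0.0478  0.022 ]
 [ 0.6702 -0.1371  0.022 ]] studs [[0.5941 0.0808 0.049 ]
 [0.651  0.0783 0.049 ]]
130 [ 89  87  88  89  90  89  90  88  90  89  92  90  90  89  88  92 111 124
 147 186 201 200 201 198 196 196 140  96]
160 [157 157 159 162 161 161 161 160 161 162 155 136 122 122 130 166 194 199
 199 197 195 194 183 167 161 161 164 164]
190 [164 166 167 164 162 163 164 155 133 120 121 122 161 195 198 194 193 194
 197 179 161 166 168 168 169 167 164 165]
220 [163 164 162 163 149 125 118 122 135 171 196 196 192 190 189 179 167 168
 169 170 170 170 167 166 168 166 169 170]
240 [163 162 147 123 117 120 148 183 197 195 193 191 190 178 160 165 166 168
 167 168 166 163 164 165 167 170 166 165]
```

>>> drive_tool(
  rows=[
    {"linear":[-0.1,-0.07,0.15],"twist":[0,0,0.15]},
    {"linear":[-0.1,-0.06,0.25],"twist":[0,0,0]},
    {"linear":[-0.087,-0.057,0.25],"twist":[0,0,0]},
    {"linear":[0,0,0.28],"twist":[0,0,0]},
    {"linear":[0,0,0.28],"twist":[0,0,0]},
    {"linear":[0,0,0.28],"twist":[0,0,0]},
    {"linear":[0,0,0.28],"twist":[0,0,0]},
    {"linear":[0,0,0.25],"twist":[0,0,0]},
    {"linear":[0,0,0.2],"twist":[0,0,0]},
    {"linear":[0,0,0.113],"twist":[0,0,0]},
  ],
  claw=1.0,
)

```text
clock: 6.05
tool_pos: [0.474, -0.0712, 0.0067]
tcp_rot: [-2.226, -2.213, 0.002]
wrist_force: [0.0, 0.4, -1.2]
finger_gap: 0.0004
gripper_force: 0.0
```

>>> drive_tool(
  rows=[
    {"linear":[0,0.06,0],"twist":[0,0,0]},
    {"linear":[0,0.05,0],"twist":[0,0,0]},
    {"linear":[0,0.05,0],"twist":[0,0,0]},
    {"linear":[0,0.05,0],"twist":[0,0,0]},
    {"linear":[0,0.05,0],"twist":[0,0,0]},
    {"linear":[0,0.05,0],"twist":[0,0,0]},
    {"linear":[0,0.05,0],"twist":[0,0,0]},
    {"linear":[0,0.05,0],"twist":[0,0,0]},
    {"linear":[0,0.05,0],"twist":[0,0,0]},
    {"linear":[0,0.05,0],"twist":[0,0,0]},
  ],
)

```text
clock: 7.05
tool_pos: [0.5513, -0.0718, 0.0096]
tcp_rot: [-2.227, -2.215, 0.001]
wrist_force: [-4.7, -0.5, 4.7]
finger_gap: 0.0004
gripper_force: 2.8
```

>>> drive_tool(
  rows=[
    {"linear":[0,0.02,0],"twist":[0,0,0]},
    {"linear":[0,0.02,0],"twist":[0,0,0]},
    {"linear":[0,0.02,0],"twist":[0,0,0]},
    {"linear":[0,0,0],"twist":[0,0,0]},
    {"linear":[0,0,0],"twist":[0,0,0]},
    {"linear":[0,0,0],"twist":[0,0,0]},
    {"linear":[0,0,0],"twist":[0,0,0]},
    {"linear":[0,0,0],"twist":[0,0,0]},
    {"linear":[0,0,0],"twist":[0,0,0]},
    {"linear":[0,0,0],"twist":[0,0,0]},
  ],
)

```text
clock: 8.05
tool_pos: [0.5603, -0.072, 0.0088]
tcp_rot: [2.228, 2.215, 0.0]
wrist_force: [-0.6, -0.4, 1.4]
finger_gap: 0.0008
gripper_force: 0.6
```

```bash
cat > pn.py <<'E'
from h import *
s=env.read_state();print(s["clock"],s["tool_pos"],yaw(s),s["wrist_force"],s["finger_gap"])
for n in ("top","side"):
    f=env.grab_frame(n);T=T_of(f,s)
    for r in env.cut_out(f,"panel")[:2]:
        c=max(cv2.findContours(r["region"].astype(np.uint8),0,1)[0],key=len).reshape(-1,2)
        P=onz(f,c,.02,T)[:,:2].astype(np.float32);print("panel",n,r["confidence"],r["extent"],cv2.minAreaRect(P))
cv2.imwrite("pics/sideP%d.png"%s["clock"],cv2.resize(f["pixels"][130:330,190:450],None,fx=3,fy=3))
E
python3 pn.py
```

```text
8.05 [ 0.5603 -0.072   0.0088] -0.3456000561428086 [-0.5502 -0.4028  1.4133] 0.0008412868437453116
panel top 0.59 [320.1, 181.1, 54.1, 22.0] ((0.6363295316696167, -0.02641640231013298), (0.03197407349944115, 0.05442963168025017), 88.17294311523438)
panel side 0.71 [403.5, 313.1, 62.3, 39.1] ((0.5446939468383789, -0.37368929386138916), (0.06922029703855515, 0.1520349085330963), 72.18500518798828)
panel side 0.63 [332.1, 235.4, 42.6, 33.1] ((0.6128328442573547, -0.1070992723107338), (0.10459212213754654, 0.0742504671216011), 4.748106002807617)
```

>>> drive_tool(
  rows=[
    {"linear":[0,0.015,0],"twist":[0,0,0]},
    {"linear":[0,0.015,0],"twist":[0,0,0]},
    {"linear":[0,0,0],"twist":[0,0,0]},
    {"linear":[0,0,0],"twist":[0,0,0]},
    {"linear":[0,0,0],"twist":[0,0,0]},
    {"linear":[0,0,0],"twist":[0,0,0]},
    {"linear":[0,0,0],"twist":[0,0,0]},
    {"linear":[0,0,0],"twist":[0,0,0]},
    {"linear":[0,0,0],"twist":[0,0,0]},
    {"linear":[0,0,0],"twist":[0,0,0]},
  ],
)

```text
clock: 9.25
tool_pos: [0.5648, -0.072, 0.0088]
tcp_rot: [2.228, 2.215, 0.0]
wrist_force: [0.4, -0.3, 0.4]
finger_gap: 0.0003
gripper_force: 0.0
```

>>> drive_tool(
  rows=[
    {"linear":[0,0.015,0],"twist":[0,0,0]},
    {"linear":[0,0.0,0],"twist":[0,0,0]},
    {"linear":[0,0,0],"twist":[0,0,0]},
    {"linear":[0,0,0],"twist":[0,0,0]},
    {"linear":[0,0,0],"twist":[0,0,0]},
    {"linear":[0,0,0],"twist":[0,0,0]},
    {"linear":[0,0,0],"twist":[0,0,0]},
    {"linear":[0,0,0],"twist":[0,0,0]},
    {"linear":[0,0,0],"twist":[0,0,0]},
    {"linear":[0,0,0],"twist":[0,0,0]},
  ],
)

```text
clock: 10.25
tool_pos: [0.5663, -0.0718, 0.0088]
tcp_rot: [-2.227, -2.214, 0.001]
wrist_force: [-6.2, 1.1, 3.1]
finger_gap: 0.0006
gripper_force: 2.7
```

```bash
python3 pn.py
```

```text
10.25 [ 0.5663 -0.0718  0.0088] -0.3380106101509006 [-6.23    1.0591  3.071 ] 0.0006380675054184897
panel top 0.68 [320.6, 178.7, 55.6, 20.8] ((0.6450552940368652, -0.024234946817159653), (0.02705998905003071, 0.04705437272787094), 88.16830444335938)
panel top 0.28 [272.3, 188.4, 163.6, 56.7] ((0.6236118674278259, 0.09988075494766235), (0.30521857738494873, 0.1302129179239273), 86.74006652832031)
panel side 0.92 [337.0, 232.5, 38.0, 36.0] ((0.6195672154426575, -0.10470116138458252), (0.09788676351308823, 0.07514156401157379), 2.0002498626708984)
panel side 0.89 [165.0, 231.1, 42.0, 20.8] ((0.31733497977256775, 0.18040728569030762), (0.06819675862789154, 0.09171055257320404), 36.469932556152344)
```

View pics/sideP10.png

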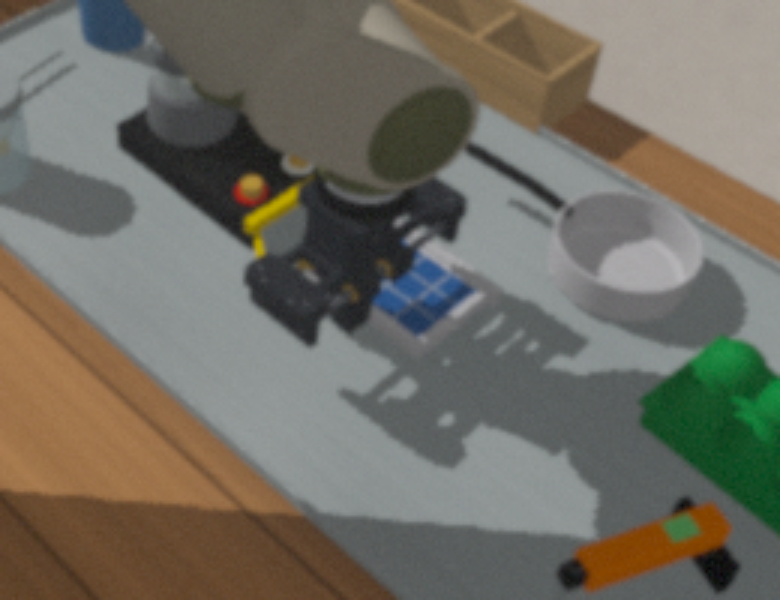

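The side view shows the panel against the rail, behind the gripper.

>>> drive_tool(
  rows=[
    {"linear":[0,-0.133,0],"twist":[0,0,0]},
    {"linear":[0,0,-0.24],"twist":[0,0,0]},
    {"linear":[0,0,-0.23],"twist":[0,0,0]},
    {"linear":[-0.24,0.17,0],"twist":[0,0,0]},
    {"linear":[-0.24,0.17,0],"twist":[0,0,0]},
    {"linear":[-0.253,0.167,0],"twist":[0,0,0]},
    {"linear":[0,0,0],"twist":[0,0,0]},
    {"linear":[0,0,0.2],"twist":[0,0,0]},
    {"linear":[0,0,0.16],"twist":[0,0,0]},
    {"linear":[0,0,0.1],"twist":[0,0,0]},
  ],
  claw=0.66,
)

```text
clock: 11.45
tool_pos: [0.6218, -0.1817, 0.0085]
tcp_rot: [-2.227, -2.214, 0.001]
wrist_force: [0.3, -0.3, -1.0]
finger_gap: 0.0298
gripper_force: 0.0
```

```bash
python3 pn.py
```

```text
11.45 [ 0.6218 -0.1817  0.0085] -0.3366768461514049 [ 0.2994 -0.3195 -0.9854] 0.02980765044952447
panel top 0.69 [211.5, 315.2, 31.4, 40.3] ((0.3222222626209259, 0.19259458780288696), (0.060812849551439285, 0.08299814164638519), 36.97215270996094)
panel top 0.66 [320.8, 185.1, 60.5, 40.2] ((0.6253988742828369, -0.07409053295850754), (0.09184155613183975, 0.13526900112628937), 0.16950397193431854)
panel side 0.89 [164.7, 232.7, 43.2, 25.2] ((0.31707116961479187, 0.18076416850090027), (0.06819675862789154, 0.09045545756816864), 36.469932556152344)
panel side 0.82 [317.7, 226.2, 55.2, 41.4] ((0.6178219318389893, -0.06421811133623123), (0.09913123399019241, 0.11471686512231827), 0.8146091103553772)
```

View pics/sideP11.png

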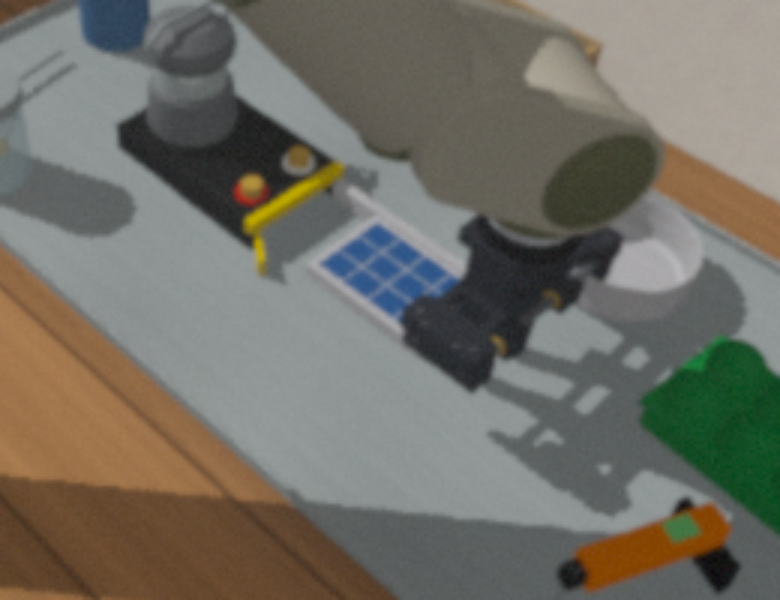

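The panel lies flush along the rail, clear of the cheek; the fingers stand behind it.

>>> drive_tool(
  rows=[
    {"linear":[0.1,0,0],"twist":[0,0,0]},
    {"linear":[0.07,0,0],"twist":[0,0,0]},
    {"linear":[0.067,0,0],"twist":[0,0,0]},
    {"linear":[0.067,0,0],"twist":[0,0,0]},
    {"linear":[0.067,0,0],"twist":[0,0,0]},
    {"linear":[0.067,0,0],"twist":[0,0,0]},
    {"linear":[0.067,0,0],"twist":[0,0,0]},
    {"linear":[0.067,0,0],"twist":[0,0,0]},
    {"linear":[0.05,0,0],"twist":[0,0,0]},
    {"linear":[0.05,0,0],"twist":[0,0,0]},
  ],
)

```text
clock: 12.65
tool_pos: [0.6233, -0.0812, 0.0107]
tcp_rot: [2.227, 2.214, 0.0]
wrist_force: [1.0, -5.0, 3.2]
finger_gap: 0.0297
gripper_force: 2.2
```

>>> drive_tool(
  rows=[
    {"linear":[0.05,0,0],"twist":[0,0,0]},
    {"linear":[0.05,0,0],"twist":[0,0,0]},
    {"linear":[0.05,0,0],"twist":[0,0,0]},
    {"linear":[0.05,0,0],"twist":[0,0,0]},
    {"linear":[0.0,0,0],"twist":[0,0,0]},
    {"linear":[0,0,0],"twist":[0,0,0]},
    {"linear":[0,0,0],"twist":[0,0,0]},
    {"linear":[0,0,0],"twist":[0,0,0]},
    {"linear":[0,0,0],"twist":[0,0,0]},
    {"linear":[0,0,0],"twist":[0,0,0]},
  ],
)

```text
clock: 13.65
tool_pos: [0.6231, -0.0516, 0.0102]
tcp_rot: [-2.228, -2.214, 0.0]
wrist_force: [-0.3, -0.1, -0.2]
finger_gap: 0.0301
gripper_force: 0.0
```

```bash
python3 pn.py
```

```text
13.65 [ 0.6231 -0.0516  0.0102] -0.3544338493602082 [-0.3496 -0.1355 -0.1725] 0.030079214003956054
panel top 0.69 [285.0, 185.2, 25.7, 34.2] ((0.6246307492256165, 0.03169528394937515), (0.02460465580224991, 0.08651935309171677), 88.40132904052734)
panel side 0.75 [164.8, 230.8, 43.4, 19.5] ((0.3160432279109955, 0.17979854345321655), (0.07054252922534943, 0.09229888021945953), 36.432674407958984)
```

>>> drive_tool(
  rows=[
    {"linear":[0.02,0,0],"twist":[0,0,0]},
    {"linear":[0.02,0,0],"twist":[0,0,0]},
    {"linear":[0.02,0,0],"twist":[0,0,0]},
    {"linear":[0.02,0,0],"twist":[0,0,0]},
    {"linear":[0.02,0,0],"twist":[0,0,0]},
    {"linear":[0.02,0,0],"twist":[0,0,0]},
    {"linear":[0.02,0,0],"twist":[0,0,0]},
    {"linear":[0.02,0,0],"twist":[0,0,0]},
    {"linear":[0,0,0],"twist":[0,0,0]},
    {"linear":[0,0,0],"twist":[0,0,0]},
  ],
)

```text
clock: 14.85
tool_pos: [0.6232, -0.0271, 0.0103]
tcp_rot: [-2.228, -2.215, -0.0]
wrist_force: [0.3, -0.1, -0.4]
finger_gap: 0.0298
gripper_force: 0.0
```

>>> drive_tool(
  rows=[
    {"linear":[0.01,0,0],"twist":[0,0,0]},
    {"linear":[0.01,0,0],"twist":[0,0,0]},
    {"linear":[0,0,0],"twist":[0,0,0]},
    {"linear":[0,0,0],"twist":[0,0,0]},
    {"linear":[0,0,0],"twist":[0,0,0]},
    {"linear":[0,0,0],"twist":[0,0,0]},
    {"linear":[0,0,0],"twist":[0,0,0]},
    {"linear":[0,0,0],"twist":[0,0,0]},
    {"linear":[0,0,0],"twist":[0,0,0]},
    {"linear":[0,0,0],"twist":[0,0,0]},
  ],
)

```text
clock: 15.85
tool_pos: [0.6233, -0.0245, 0.0103]
tcp_rot: [-2.228, -2.215, -0.0]
wrist_force: [-0.5, -0.4, 0.4]
finger_gap: 0.0301
gripper_force: 0.0
```

>>> drive_tool(
  rows=[
    {"linear":[0.01,0,0],"twist":[0,0,0]},
    {"linear":[0.01,0,0],"twist":[0,0,0]},
    {"linear":[0.01,0,0],"twist":[0,0,0]},
    {"linear":[0,0,0],"twist":[0,0,0]},
    {"linear":[0,0,0],"twist":[0,0,0]},
    {"linear":[0,0,0],"twist":[0,0,0]},
    {"linear":[0,0,0],"twist":[0,0,0]},
    {"linear":[0,0,0],"twist":[0,0,0]},
    {"linear":[0,0,0],"twist":[0,0,0]},
    {"linear":[0,0,0],"twist":[0,0,0]},
  ],
)

```text
clock: 16.85
tool_pos: [0.6233, -0.02, 0.0103]
tcp_rot: [-2.228, -2.215, -0.0]
wrist_force: [-0.2, -0.4, -0.9]
finger_gap: 0.0301
gripper_force: 0.0
```

>>> drive_tool(
  rows=[
    {"linear":[0.01,0,0],"twist":[0,0,0]},
    {"linear":[0.01,0,0],"twist":[0,0,0]},
    {"linear":[0.01,0,0],"twist":[0,0,0]},
    {"linear":[0,0,0],"twist":[0,0,0]},
    {"linear":[0,0,0],"twist":[0,0,0]},
    {"linear":[0,0,0],"twist":[0,0,0]},
    {"linear":[0,0,0],"twist":[0,0,0]},
    {"linear":[0,0,0],"twist":[0,0,0]},
    {"linear":[0,0,0],"twist":[0,0,0]},
    {"linear":[0,0,0],"twist":[0,0,0]},
  ],
)

```text
clock: 17.85
tool_pos: [0.6234, -0.0155, 0.0103]
tcp_rot: [-2.228, -2.215, -0.0]
wrist_force: [-0.2, -0.2, -0.1]
finger_gap: 0.0296
gripper_force: 0.0
```

>>> drive_tool(
  rows=[
    {"linear":[0.01,0,0],"twist":[0,0,0]},
    {"linear":[0.01,0,0],"twist":[0,0,0]},
    {"linear":[0.01,0,0],"twist":[0,0,0]},
    {"linear":[0,0,0],"twist":[0,0,0]},
    {"linear":[0,0,0],"twist":[0,0,0]},
    {"linear":[0,0,0],"twist":[0,0,0]},
    {"linear":[0,0,0],"twist":[0,0,0]},
    {"linear":[0,0,0],"twist":[0,0,0]},
    {"linear":[0,0,0],"twist":[0,0,0]},
    {"linear":[0,0,0],"twist":[0,0,0]},
  ],
)

```text
clock: 18.85
tool_pos: [0.6233, -0.011, 0.0103]
tcp_rot: [-2.228, -2.215, 0.0]
wrist_force: [-0.5, -0.3, -0.1]
finger_gap: 0.0301
gripper_force: 0.0
```

```bash
python3 pn.py
```

```text
18.85 [ 0.6233 -0.011   0.0103] -0.3399835451312899 [-0.4752 -0.3358 -0.128 ] 0.03011439963308191
panel top 0.22 [445.5, 153.9, 68.3, 45.2] ((0.7001680135726929, -0.37972965836524963), (0.1691446453332901, 0.11341433227062225), 84.83100128173828)
panel side 0.91 [165.2, 230.1, 45.3, 24.9] ((0.3177081346511841, 0.18014268577098846), (0.06873610615730286, 0.09501130878925323), 37.320640563964844)
panel side 0.46 [404.2, 312.8, 64.9, 36.2] ((0.5538530349731445, -0.3606049418449402), (0.07424496859312057, 0.14314568042755127), 53.340328216552734)
```

>>> drive_tool(
  rows=[
    {"linear":[0.01,0,0],"twist":[0,0,0]},
    {"linear":[0.01,0,0],"twist":[0,0,0]},
    {"linear":[0,0,0],"twist":[0,0,0]},
    {"linear":[0,0,0],"twist":[0,0,0]},
    {"linear":[0,0,0],"twist":[0,0,0]},
    {"linear":[0,0,0],"twist":[0,0,0]},
    {"linear":[0,0,0],"twist":[0,0,0]},
    {"linear":[0,0,0],"twist":[0,0,0]},
    {"linear":[0,0,0],"twist":[0,0,0]},
    {"linear":[0,0,0],"twist":[0,0,0]},
  ],
)

```text
clock: 20.05
tool_pos: [0.6234, -0.0086, 0.0103]
tcp_rot: [2.228, 2.214, -0.001]
wrist_force: [-0.9, -5.0, -0.3]
finger_gap: 0.0298
gripper_force: 2.6
```

>>> drive_tool(
  rows=[
    {"linear":[0.01,0,0],"twist":[0,0,0]},
    {"linear":[0.01,0,0],"twist":[0,0,0]},
    {"linear":[0,0,0],"twist":[0,0,0]},
    {"linear":[0,0,0],"twist":[0,0,0]},
    {"linear":[0,0,0],"twist":[0,0,0]},
    {"linear":[0,0,0],"twist":[0,0,0]},
    {"linear":[0,0,0],"twist":[0,0,0]},
    {"linear":[0,0,0],"twist":[0,0,0]},
    {"linear":[0,0,0],"twist":[0,0,0]},
    {"linear":[0,0,0],"twist":[0,0,0]},
  ],
)

```text
clock: 21.05
tool_pos: [0.6235, -0.0066, 0.0103]
tcp_rot: [2.227, 2.213, -0.003]
wrist_force: [-1.6, -9.8, -0.1]
finger_gap: 0.03
gripper_force: 4.9
```

>>> drive_tool(
  rows=[
    {"linear":[0.01,0,0],"twist":[0,0,0]},
    {"linear":[0.01,0,0],"twist":[0,0,0]},
    {"linear":[0.01,0,0],"twist":[0,0,0]},
    {"linear":[0,0,0],"twist":[0,0,0]},
    {"linear":[0,0,0],"twist":[0,0,0]},
    {"linear":[0,0,0],"twist":[0,0,0]},
    {"linear":[0,0,0],"twist":[0,0,0]},
    {"linear":[0,0,0],"twist":[0,0,0]},
    {"linear":[0,0,0],"twist":[0,0,0]},
    {"linear":[0,0,0],"twist":[0,0,0]},
  ],
)

```text
clock: 22.05
tool_pos: [0.6236, -0.0037, 0.0104]
tcp_rot: [2.226, 2.212, -0.005]
wrist_force: [-1.7, -17.3, -1.1]
finger_gap: 0.0302
gripper_force: 8.9
```

>>> drive_tool(
  rows=[
    {"linear":[0.01,0,0],"twist":[0,0,0]},
    {"linear":[0.01,0,0],"twist":[0,0,0]},
    {"linear":[0,0,0],"twist":[0,0,0]},
    {"linear":[0,0,0],"twist":[0,0,0]},
    {"linear":[0,0,0],"twist":[0,0,0]},
    {"linear":[0,0,0],"twist":[0,0,0]},
    {"linear":[0,0,0],"twist":[0,0,0]},
    {"linear":[0,0,0],"twist":[0,0,0]},
    {"linear":[0,0,0],"twist":[0,0,0]},
    {"linear":[0,0,0],"twist":[0,0,0]},
  ],
)

```text
clock: 23.05
tool_pos: [0.6237, -0.002, 0.0104]
tcp_rot: [2.225, 2.211, -0.008]
wrist_force: [-2.1, -24.4, -0.8]
finger_gap: 0.0303
gripper_force: 12.1
```

The contact gave way from TCP y = -10.5 mm, and the push built up to 24 N at about 8 mm of travel. I'm backing off now and going over to the tester.

>>> drive_tool(
  rows=[
    {"linear":[-0.02,0,0],"twist":[0,0,0]},
    {"linear":[-0.03,0,0],"twist":[0,0,0]},
    {"linear":[-0.05,0,0],"twist":[0,0,0]},
    {"linear":[-0.1,0,0],"twist":[0,0,0]},
    {"linear":[-0.15,0,-0.05],"twist":[0,0,0]},
    {"linear":[0,0,-0.2],"twist":[0,0,0]},
    {"linear":[0,0,-0.2],"twist":[0,0,0]},
    {"linear":[0,0,-0.2],"twist":[0,0,0]},
    {"linear":[0,0,-0.2],"twist":[0,0,0]},
    {"linear":[0,0,-0.15],"twist":[0,0,0]},
  ],
)

```text
clock: 24.05
tool_pos: [0.6234, -0.0503, 0.1624]
tcp_rot: [2.227, 2.214, 0.002]
wrist_force: [1.1, 0.3, -0.4]
finger_gap: 0.03
gripper_force: 0.0
```

>>> drive_tool(
  rows=[
    {"linear":[-0.21,-0.067,-0.08],"twist":[0,0,0]},
    {"linear":[-0.21,-0.067,-0.08],"twist":[0,0,0]},
    {"linear":[-0.21,-0.067,-0.08],"twist":[0,0,0]},
    {"linear":[-0.21,-0.067,-0.08],"twist":[0,0,0]},
    {"linear":[-0.21,-0.067,-0.08],"twist":[0,0,0]},
    {"linear":[-0.21,-0.067,-0.08],"twist":[0,0,0]},
    {"linear":[-0.21,-0.067,-0.08],"twist":[0,0,0]},
    {"linear":[-0.21,-0.067,-0.08],"twist":[0,0,0]},
    {"linear":[-0.21,-0.067,-0.08],"twist":[0,0,0]},
    {"linear":[-0.1,-0.067,-0.08],"twist":[0,0,0]},
  ],
  claw=0.2,
)

```text
clock: 25.05
tool_pos: [0.5198, -0.3502, 0.2804]
tcp_rot: [-2.23, -2.213, -0.0]
wrist_force: [-0.1, -0.2, 0.0]
finger_gap: 0.0709
gripper_force: 0.0
```

```bash
python3 pn.py
cat > t.py <<'E'
from h import *
from scipy.optimize import least_squares
s=env.read_state();obs=[]
M={"tester":(0,0,0),"tester_tip":(.062,0,0)}
for n in ["wrist","top","side"]:
    f=env.grab_frame(n);T=T_of(f,s)
    for k,m in M.items():
        for q in env.landmark_of(f,k)[:1]: obs.append((n,k,f,T,m,np.array(q["pixel"])));print(n,k,q["confidence"],obs[-1][-1],onz(f,q["pixel"],.004,T)[0])
    # orange bar
    hsv=cv2.cvtColor(f["pixels"],cv2.COLOR_BGR2HSV);m=cv2.inRange(hsv,(5,170,90),(20,255,255))
    _,_,st,ce=cv2.connectedComponentsWithStats(m);lab=cv2.connectedComponents(m)[1]
    for i in np.argsort(-st[1:,4])[:3]+1:
        if st[i,4]<60: continue
        ys,xs=np.where(lab==i);P=onz(f,np.c_[xs,ys],.058,T)[:,:2].astype(np.float32);print(n,"orange",ce[i],st[i,4],cv2.minAreaRect(P))
    if n=="wrist": cv2.imwrite("pics/wt.png",f["pixels"])
def W(p,m): return [p[0]+np.cos(p[2])*m[0],p[1]+np.sin(p[2])*m[0],.004]
print(least_squares(lambda p:np.concatenate([proj(f,W(p,m),T)[0]-px for n,k,f,T,m,px in obs]),[.545,-.36,2.93],loss="soft_l1").x)
E
python3 t.py
```

```text
25.05 [ 0.5198 -0.3502  0.2804] -0.4346134777320286 [-0.1247 -0.209   0.046 ] 0.07088688819567775
panel top 0.87 [282.4, 186.0, 20.5, 35.0] ((0.6250143051147461, 0.020688511431217194), (0.08978649228811264, 0.045454028993844986), 0.8380418419837952)
panel top 0.86 [217.7, 315.4, 41.4, 42.1] ((0.3236355483531952, 0.1897803395986557), (0.06269974261522293, 0.09206623584032059), 36.97294235229492)
panel side 0.83 [164.9, 230.7, 40.6, 18.2] ((0.3166564404964447, 0.18090927600860596), (0.06697716563940048, 0.08800656348466873), 37.69422912597656)
panel side 0.75 [295.1, 207.4, 34.6, 25.5] ((0.6198592185974121, 0.01880701258778572), (0.054677437990903854, 0.09492488205432892), 89.81783294677734)
wrist tester 0.86 [301.4 193.6] [ 0.5447 -0.3692  0.004 ]
wrist tester_tip 0.95 [247.6 175.2] [ 0.4835 -0.3476  0.004 ]
wrist orange [298.6481 200.6417] 2350 ((0.5422634482383728, -0.36725080013275146), (0.026845335960388184, 0.10910972952842712), 67.00640106201172)
top tester 0.67 [259.9 197.2] [0.6035 0.0778 0.004 ]
top tester_tip 0.58 [432.7 240.6] [ 0.4833 -0.3448  0.004 ]
top orange [447.114  216.1663] 421 ((0.5428653955459595, -0.36765816807746887), (0.026604821905493736, 0.10792648047208786), 66.34185791015625)
side tester 0.58 [403.2 321.4] [ 0.5467 -0.3708  0.004 ]
side tester_tip 0.56 [375.3 330.4] [ 0.4866 -0.3424  0.004 ]
side orange [406.3546 311.9657] 612 ((0.5358482599258423, -0.3720727264881134), (0.032825078815221786, 0.1142001822590828), 68.36369323730469)
[ 0.5441 -0.3685  2.7848]
```

View pics/wt.png

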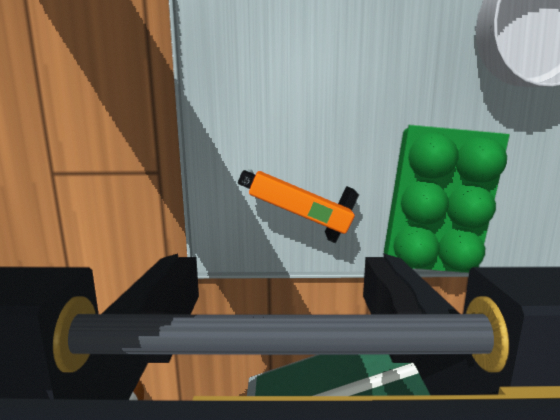

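The wrist view shows the tester's bar from (250,175) to (352,225), the foot to the right, and the egg box clear at (447,200).

>>> drive_tool(
  rows=[
    {"linear":[0,0,0.087],"twist":[0,0,-1]},
    {"linear":[0,0,0.087],"twist":[0,0,-1]},
    {"linear":[0,0,0.087],"twist":[0,0,-1]},
    {"linear":[0,0,0.087],"twist":[0,0,-1]},
    {"linear":[0,0,0.087],"twist":[0,0,-1]},
    {"linear":[0,0,0.087],"twist":[0,0,-1]},
    {"linear":[0,0,0.087],"twist":[0,0,-1]},
    {"linear":[0,0,0.087],"twist":[0,0,-1]},
    {"linear":[0,0,0.087],"twist":[0,0,-1]},
    {"linear":[0,0,0.087],"twist":[0,0,-1]},
  ],
)

```text
clock: 26.7
tool_pos: [0.5209, -0.3478, 0.1493]
tcp_rot: [0.887, 3.014, -0.0]
wrist_force: [0.3, 0.3, -0.4]
finger_gap: 0.0706
gripper_force: 0.0
```

>>> drive_tool(
  rows=[
    {"linear":[0,0,0],"twist":[0,0,-0.9]},
    {"linear":[0,0,0],"twist":[0,0,-0.85]},
    {"linear":[-0.09,-0.025,0],"twist":[0,0,0]},
    {"linear":[-0.098,-0.026,0],"twist":[0,0,0]},
    {"linear":[0,0,0.1],"twist":[0,0,0]},
    {"linear":[0,0,0.1],"twist":[0,0,0]},
    {"linear":[0,0,0],"twist":[0,0,0]},
    {"linear":[0,0,0],"twist":[0,0,0]},
    {"linear":[0,0,0],"twist":[0,0,0]},
    {"linear":[0,0,0],"twist":[0,0,0]},
  ],
)

```text
clock: 27.7
tool_pos: [0.5441, -0.3661, 0.1207]
tcp_rot: [0.627, 3.077, -0.001]
wrist_force: [-1.0, 0.4, -0.2]
finger_gap: 0.0706
gripper_force: 0.0
```

Run:
```python
from h import *
s=env.read_state();print(s["tool_pos"],yaw(s))
plan([.543,-.368,.0275],67,6,s)
```

```text
[ 0.5441 -0.3661  0.1207] 66.98016881402575
p0 [ 0.5441 -0.3661  0.1207] target [0.543, -0.368, 0.0275] 67 turn/row [-0.0008  0.0022 -0.0006]
0 [ 0.    -0.002  0.104]
```

>>> drive_tool(
  rows=[
    {"linear":[0,-0.012,0.12],"twist":[0,0,0]},
    {"linear":[0,0,0.12],"twist":[0,0,0]},
    {"linear":[0,0,0.12],"twist":[0,0,0]},
    {"linear":[0,0,0.11],"twist":[0,0,0]},
    {"linear":[0,0,0.09],"twist":[0,0,0]},
    {"linear":[0,0,0.06],"twist":[0,0,0]},
    {"linear":[0,0,0],"twist":[0,0,0]},
    {"linear":[0,0,0],"twist":[0,0,0]},
    {"linear":[0,0,0],"twist":[0,0,0]},
    {"linear":[0,0,0],"twist":[0,0,0]},
  ],
)

```text
clock: 28.7
tool_pos: [0.5434, -0.3678, 0.0275]
tcp_rot: [0.627, 3.077, -0.001]
wrist_force: [0.4, 0.1, 0.7]
finger_gap: 0.0703
gripper_force: 0.0
```

>>> drive_tool(
  rows=[
    {"linear":[0,0,0],"twist":[0,0,0]},
    {"linear":[0,0,0],"twist":[0,0,0]},
    {"linear":[0,0,0],"twist":[0,0,0]},
    {"linear":[0,0,0],"twist":[0,0,0]},
    {"linear":[0,0,0],"twist":[0,0,0]},
    {"linear":[0,0,0],"twist":[0,0,0]},
    {"linear":[0,0,0],"twist":[0,0,0]},
    {"linear":[0,0,0],"twist":[0,0,0]},
    {"linear":[0,0,0],"twist":[0,0,0]},
    {"linear":[0,0,0],"twist":[0,0,0]},
  ],
  claw=1.0,
  newtons=35,
)

```text
clock: 29.7
tool_pos: [0.5431, -0.3677, 0.0268]
tcp_rot: [0.627, 3.078, -0.0]
wrist_force: [-0.7, -0.7, 0.2]
finger_gap: 0.0236
gripper_force: 35.0
```

Run:
```python
from h import *
s=env.read_state();print(s["clock"],s["tool_pos"],yaw(s),s["finger_gap"],s["gripper_force"])
f=env.grab_frame("wrist");T=T_of(f,s)
for q in env.landmark_of(f,"tester_tip")[:2]: print(q["confidence"],q["pixel"],onz(f,q["pixel"],.004,T)[0])
# waypoint above, then yaw 0 with tip on +y side; tip -> red stud approach
plan([.56,-.25,.16],0,12,s)
```

```text
29.7 [ 0.5431 -0.3677  0.0268] 66.97955046899402 0.023610071413199755 34.96958686038852
p0 [ 0.5431 -0.3677  0.0268] target [0.56, -0.25, 0.16] 0 turn/row [-0.0001  0.0001  0.9742]
0 [ 0.017  0.064 -0.074]
1 [ 0.023  0.062 -0.074]
2 [ 0.029  0.059 -0.074]
3 [ 0.035  0.056 -0.074]
4 [ 0.04   0.053 -0.074]
5 [ 0.045  0.048 -0.074]
6 [ 0.049  0.044 -0.074]
7 [ 0.053  0.039 -0.074]
8 [ 0.057  0.034 -0.074]
9 [ 0.06   0.028 -0.074]
10 [ 0.062  0.022 -0.074]
11 [ 0.064  0.016 -0.074]
```

>>> drive_tool(
  rows=[
    {"linear":[0,0,-0.2],"twist":[0,0,0]},
    {"linear":[0,0,-0.3],"twist":[0,0,0]},
    {"linear":[0,0,-0.3],"twist":[0,0,0]},
    {"linear":[0,0,-0.1],"twist":[0,0,0.98]},
    {"linear":[0,0,0],"twist":[0,0,0.98]},
    {"linear":[0,0,0],"twist":[0,0,0.98]},
    {"linear":[0,0,0],"twist":[0,0,0.98]},
    {"linear":[0,0,0],"twist":[0,0,0.98]},
    {"linear":[0,0,0],"twist":[0,0,0.98]},
    {"linear":[0,0,0],"twist":[0,0,0.98]},
  ],
)

```text
clock: 30.8
tool_pos: [0.543, -0.3672, 0.1614]
tcp_rot: [-1.63, -2.684, -0.001]
wrist_force: [0.1, -0.1, -0.7]
finger_gap: 0.024
gripper_force: 35.0
```

>>> drive_tool(
  rows=[
    {"linear":[0,0,0],"twist":[0,0,0.97]},
    {"linear":[0,0,0],"twist":[0,0,0.97]},
    {"linear":[0,0,0],"twist":[0,0,0.97]},
    {"linear":[0,0,0],"twist":[0,0,0.97]},
    {"linear":[0,0,0],"twist":[0,0,0.95]},
    {"linear":[0.3,0.07,0],"twist":[0,0,0]},
    {"linear":[0.3,0.07,0],"twist":[0,0,0]},
    {"linear":[0.3,0.07,0],"twist":[0,0,0]},
    {"linear":[0.3,0.07,0],"twist":[0,0,0]},
    {"linear":[0.3,0.07,0],"twist":[0,0,0]},
  ],
)

```text
clock: 31.8
tool_pos: [0.5955, -0.1406, 0.1616]
tcp_rot: [-2.221, -2.221, 0.0]
wrist_force: [1.1, 0.9, -0.7]
finger_gap: 0.0236
gripper_force: 35.0
```

>>> drive_tool(
  rows=[
    {"linear":[0.2,0,0],"twist":[0,0,0]},
    {"linear":[0.2,0,0],"twist":[0,0,0]},
    {"linear":[0.2,0,0],"twist":[0,0,0]},
    {"linear":[0.2,0,0],"twist":[0,0,0]},
    {"linear":[0.16,0,0],"twist":[0,0,0]},
    {"linear":[0.05,0,0],"twist":[0,0,0]},
    {"linear":[0,0,0.15],"twist":[0,0,0]},
    {"linear":[0,0,0.15],"twist":[0,0,0]},
    {"linear":[0,0,0],"twist":[0,0,0]},
    {"linear":[0,0,0],"twist":[0,0,0]},
  ],
)

```text
clock: 32.8
tool_pos: [0.5958, 0.0083, 0.1171]
tcp_rot: [-2.222, -2.221, 0.0]
wrist_force: [0.8, -0.6, -0.6]
finger_gap: 0.0235
gripper_force: 35.0
```

```bash
cat > st.py <<'E'
from h import *
import sys
s=env.read_state();print(s["clock"],s["tool_pos"],yaw(s),s["finger_gap"],s["joint_positions"])
p=np.array(s["tool_pos"]);Rt=R.from_rotvec(s["tcp_rot"]).as_matrix()
ztip=p[2]-.0228
f=env.grab_frame("wrist");T=T_of(f,s)
for k,z in [("tester_tip",ztip),("stud_red",.035),("stud_white",.035),("stud_red_top",.049),("stud_white_top",.049)]:
    for q in env.landmark_of(f,k)[:2]: print(k,q["confidence"],q["pixel"],onz(f,q["pixel"],z,T)[0])
tip=p+Rt@[.062,0,-.0228+.0456];print("pred tip",tip, proj(f,tip,T))
cv2.imwrite("pics/%s.png"%sys.argv[1],f["pixels"])
for n in("top","side"):
    f=env.grab_frame(n);T=T_of(f)
    for k,z in [("tester_tip",ztip),("stud_red_top",.049),("stud_white_top",.049)]:
        for q in env.landmark_of(f,k)[:1]: print(n,k,q["confidence"],q["pixel"],onz(f,q["pixel"],z,T)[0])
E
python3 st.py s1
```

```text
32.8 [0.5958 0.0083 0.1171] -0.03225238485850768 0.023505207235631993 [-0.1846  0.5681  1.348  -0.      1.2258 -0.184 ]
tester_tip 0.63 [326.7, 75.3] [0.6151 0.0904 0.0943]
stud_white 0.85 [380.9, 110.3] [0.6545 0.0767 0.035 ]
stud_white_top 0.94 [390.9, 110.8] [0.6564 0.0763 0.049 ]
pred tip [0.5958 0.0703 0.0943] [[281.1698 123.7518]]
side stud_red_top 0.54 [274.2, 192.1] [0.592  0.0713 0.049 ]
side stud_white_top 0.47 [273.2, 195.2] [0.5818 0.0644 0.049 ]
```

View pics/s1.png

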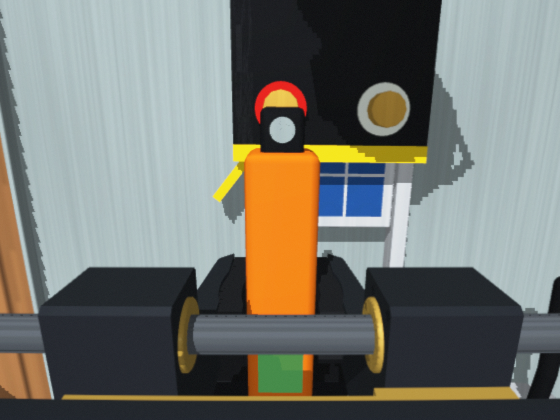

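The wrist view shows the tester's pin head at (282,129) just short of the red-collared stud, whose collar is centred near (281,106). The white collar is at (384,109).

Run:
```python
from h import *
s=env.read_state();f=env.grab_frame("wrist");T=T_of(f,s)
for z in (.045,.05,.055,.06): print(z,onz(f,[[282,129.5]],.0943+z,T))
print(onz(f,[[281,106],[384,109]],.038,T), onz(f,[[388,109]],.049,T))
hsv=cv2.cvtColor(f["pixels"],cv2.COLOR_BGR2HSV);m=cv2.inRange(hsv,(0,180,120),(5,255,255))|cv2.inRange(hsv,(172,180,120),(180,255,255))
ys,xs=np.where(m[60:160,230:330]);c,r=cv2.minEnclosingCircle(np.c_[xs+230,ys+60].astype(np.float32));print(c,r,onz(f,[c],.038,T))
```

```text
0.045 [[0.5958 0.0702 0.1393]]
0.05 [[0.5958 0.0704 0.1443]]
0.055 [[0.5957 0.0706 0.1493]]
0.06 [[0.5957 0.0708 0.1543]]
[[0.5956 0.0796 0.038 ]
 [0.6552 0.078  0.038 ]] [[0.6545 0.0779 0.049 ]]
(280.3878479003906, 107.9173583984375) 26.324644088745117 [[0.5953 0.0785 0.038 ]]
```

>>> drive_tool(
  rows=[
    {"linear":[0.03,0,0],"twist":[0,0,0]},
    {"linear":[0.024,0,0],"twist":[0,0,0]},
    {"linear":[0,0,0.1],"twist":[0,0,0]},
    {"linear":[0,0,0.1],"twist":[0,0,0]},
    {"linear":[0,0,0.06],"twist":[0,0,0]},
    {"linear":[0,0,0.01],"twist":[0,0,0]},
    {"linear":[0,0,0.01],"twist":[0,0,0]},
    {"linear":[0,0,0],"twist":[0,0,0]},
    {"linear":[0,0,0],"twist":[0,0,0]},
    {"linear":[0,0,0],"twist":[0,0,0]},
  ],
)

```text
clock: 34.55
tool_pos: [0.5958, 0.017, 0.0752]
tcp_rot: [2.221, 2.221, 0.001]
wrist_force: [0.4, -0.1, -2.2]
finger_gap: 0.0233
gripper_force: 35.0
```

>>> drive_tool(
  rows=[
    {"linear":[0,0,0.01],"twist":[0,0,0]},
    {"linear":[0,0,0.01],"twist":[0,0,0]},
    {"linear":[0,0,0],"twist":[0,0,0]},
    {"linear":[0,0,0],"twist":[0,0,0]},
    {"linear":[0,0,0],"twist":[0,0,0]},
    {"linear":[0,0,0],"twist":[0,0,0]},
    {"linear":[0,0,0],"twist":[0,0,0]},
    {"linear":[0,0,0],"twist":[0,0,0]},
    {"linear":[0,0,0],"twist":[0,0,0]},
    {"linear":[0,0,0],"twist":[0,0,0]},
  ],
)

```text
clock: 35.55
tool_pos: [0.5956, 0.017, 0.0718]
tcp_rot: [2.221, 2.221, -0.0]
wrist_force: [0.2, -0.6, -1.7]
finger_gap: 0.0234
gripper_force: 35.0
```

>>> drive_tool(
  rows=[
    {"linear":[0,0,0.01],"twist":[0,0,0]},
    {"linear":[0,0,0],"twist":[0,0,0]},
    {"linear":[0,0,0],"twist":[0,0,0]},
    {"linear":[0,0,0],"twist":[0,0,0]},
    {"linear":[0,0,0],"twist":[0,0,0]},
    {"linear":[0,0,0],"twist":[0,0,0]},
    {"linear":[0,0,0],"twist":[0,0,0]},
    {"linear":[0,0,0],"twist":[0,0,0]},
    {"linear":[0,0,0],"twist":[0,0,0]},
    {"linear":[0,0,0],"twist":[0,0,0]},
  ],
)

```text
clock: 36.55
tool_pos: [0.5958, 0.0167, 0.0705]
tcp_rot: [2.221, 2.221, 0.0]
wrist_force: [-0.3, -3.6, 5.2]
finger_gap: 0.0238
gripper_force: 35.0
```

Run:
```python
from h import *
s=env.read_state();print(s["tool_pos"],s["wrist_force"],s["wrist_torque"])
```

```text
[0.5958 0.0167 0.0705] [-0.3483 -3.5544  5.1999] [-0.4413  0.139   0.021 ]
```

Contact on the red stud: about 6 N. Next is the white one.

>>> drive_tool(
  rows=[
    {"linear":[0,0,-0.05],"twist":[0,0,0]},
    {"linear":[0,0,-0.1],"twist":[0,0,0]},
    {"linear":[0,0.1,0],"twist":[0,0,0]},
    {"linear":[0,0.1,0],"twist":[0,0,0]},
    {"linear":[-0.004,0.1,0],"twist":[0,0,0]},
    {"linear":[0,0.095,0],"twist":[0,0,0]},
    {"linear":[0,0,0],"twist":[0,0,0]},
    {"linear":[0,0,0],"twist":[0,0,0]},
    {"linear":[0,0,0],"twist":[0,0,0]},
    {"linear":[0,0,0],"twist":[0,0,0]},
  ],
)

```text
clock: 37.55
tool_pos: [0.6543, 0.0165, 0.0929]
tcp_rot: [-2.221, -2.221, 0.0]
wrist_force: [0.8, 0.5, -0.6]
finger_gap: 0.0238
gripper_force: 35.0
```

```bash
python3 st.py s2
```

```text
37.55 [0.6543 0.0165 0.0929] 0.0017440324668428833 0.02380451008160042 [-0.1553  0.6852  1.1886  0.0001  1.2683 -0.1554]
stud_red 0.95 [168.1, 124.0] [0.5944 0.0777 0.035 ]
stud_red_top 0.8 [161.9, 119.4] [0.5956 0.0802 0.049 ]
pred tip [0.6543 0.0785 0.0701] [[281.1701 123.7521]]
top tester_tip 0.49 [257.4, 174.8] [0.6503 0.0785 0.0701]
top stud_white_top 0.37 [257.1, 174.9] [0.6531 0.0805 0.049 ]
side tester_tip 0.53 [291.2, 180.7] [0.6402 0.0564 0.0701]
side stud_red_top 0.59 [273.7, 193.9] [0.5862 0.0671 0.049 ]
side stud_white_top 0.54 [290.7, 182.1] [0.6531 0.0695 0.049 ]
```

View pics/s2.png

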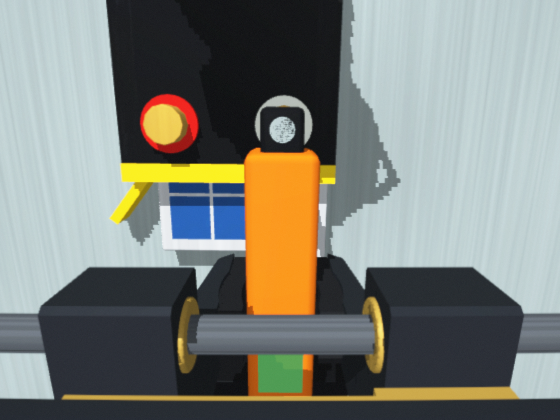

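The pin head at (282,129) sits over the white collar at (284,122), so it is aligned.

>>> drive_tool(
  rows=[
    {"linear":[0,0,0.07],"twist":[0,0,0]},
    {"linear":[0,0,0.05],"twist":[0,0,0]},
    {"linear":[0,0,0.01],"twist":[0,0,0]},
    {"linear":[0,0,0],"twist":[0,0,0]},
    {"linear":[0,0,0.01],"twist":[0,0,0]},
    {"linear":[0,0,0.01],"twist":[0,0,0]},
    {"linear":[0,0,0],"twist":[0,0,0]},
    {"linear":[0,0,0],"twist":[0,0,0]},
    {"linear":[0,0,0],"twist":[0,0,0]},
    {"linear":[0,0,0],"twist":[0,0,0]},
  ],
)

```text
clock: 39.25
tool_pos: [0.6551, 0.0161, 0.0708]
tcp_rot: [2.221, 2.221, 0.001]
wrist_force: [-0.4, -3.2, 4.6]
finger_gap: 0.0236
gripper_force: 35.0
```

White stud touched with about 6 N. Now I'll set the tester back down.

>>> drive_tool(
  rows=[
    {"linear":[0,0,-0.1],"twist":[0,0,0]},
    {"linear":[0,0,-0.25],"twist":[0,0,0]},
    {"linear":[0,0,-0.25],"twist":[0,0,0]},
    {"linear":[-0.28,-0.105,0],"twist":[0,0,0]},
    {"linear":[-0.28,-0.105,0],"twist":[0,0,0]},
    {"linear":[-0.28,-0.105,0],"twist":[0,0,0]},
    {"linear":[-0.28,-0.105,0],"twist":[0,0,0]},
    {"linear":[-0.28,-0.105,0],"twist":[0,0,0]},
    {"linear":[-0.28,-0.105,0],"twist":[0,0,0]},
    {"linear":[-0.29,-0.105,0],"twist":[0,0,0]},
  ],
)

```text
clock: 40.25
tool_pos: [0.5437, -0.2801, 0.1598]
tcp_rot: [-2.22, -2.221, -0.001]
wrist_force: [0.4, -0.3, -1.7]
finger_gap: 0.0234
gripper_force: 35.0
```

>>> drive_tool(
  rows=[
    {"linear":[0,0,0.15],"twist":[0,0,0]},
    {"linear":[0,0,0.2],"twist":[0,0,0]},
    {"linear":[0,0,0.2],"twist":[0,0,0]},
    {"linear":[0,0,0.15],"twist":[0,0,0]},
    {"linear":[0,0,0.1],"twist":[0,0,0]},
    {"linear":[0,0,0.04],"twist":[0,0,0]},
    {"linear":[0,0,0],"twist":[0,0,0]},
    {"linear":[0,0,0],"twist":[0,0,0]},
    {"linear":[0,0,0],"twist":[0,0,0]},
    {"linear":[0,0,0],"twist":[0,0,0]},
  ],
)

```text
clock: 41.25
tool_pos: [0.5449, -0.2793, 0.0351]
tcp_rot: [2.22, 2.221, 0.0]
wrist_force: [-0.1, -0.5, -1.6]
finger_gap: 0.0239
gripper_force: 35.0
```

>>> drive_tool(
  rows=[
    {"linear":[0,0,0.02],"twist":[0,0,0]},
    {"linear":[0,0,0.02],"twist":[0,0,0]},
    {"linear":[0,0,0.012],"twist":[0,0,0]},
    {"linear":[0,0,0],"twist":[0,0,0]},
    {"linear":[0,0,0],"twist":[0,0,0]},
    {"linear":[0,0,0],"twist":[0,0,0]},
    {"linear":[0,0,0],"twist":[0,0,0]},
    {"linear":[0,0,0],"twist":[0,0,0]},
    {"linear":[0,0,0],"twist":[0,0,0]},
    {"linear":[0,0,0],"twist":[0,0,0]},
  ],
)

```text
clock: 42.25
tool_pos: [0.5445, -0.2791, 0.0268]
tcp_rot: [-2.221, -2.221, 0.0]
wrist_force: [-3.2, 2.0, 5.3]
finger_gap: 0.0238
gripper_force: 35.0
```

Resting on the tray. Releasing, then rising.

>>> drive_tool(
  rows=[
    {"linear":[0,0,0],"twist":[0,0,0]},
    {"linear":[0,0,0],"twist":[0,0,0]},
    {"linear":[0,0,0],"twist":[0,0,0]},
    {"linear":[0,0,0],"twist":[0,0,0]},
    {"linear":[0,0,0],"twist":[0,0,0]},
    {"linear":[0,0,0],"twist":[0,0,0]},
    {"linear":[0,0,0],"twist":[0,0,0]},
    {"linear":[0,0,0],"twist":[0,0,0]},
    {"linear":[0,0,0],"twist":[0,0,0]},
    {"linear":[0,0,0],"twist":[0,0,0]},
  ],
  claw=0.3,
)

```text
clock: 43.25
tool_pos: [0.5446, -0.2791, 0.0265]
tcp_rot: [2.221, 2.221, -0.0]
wrist_force: [0.5, -0.2, -0.2]
finger_gap: 0.062
gripper_force: 0.0
```

>>> drive_tool(
  rows=[
    {"linear":[0,0,-0.1],"twist":[0,0,0]},
    {"linear":[0,0,-0.2],"twist":[0,0,0]},
    {"linear":[0,0,-0.3],"twist":[0,0,0]},
    {"linear":[0,0,-0.3],"twist":[0,0,0]},
    {"linear":[0,0,-0.3],"twist":[0,0,0]},
    {"linear":[0,-0.2,-0.2],"twist":[0,0,0]},
    {"linear":[0,-0.25,0],"twist":[0,0,0]},
    {"linear":[0,-0.25,0],"twist":[0,0,0]},
    {"linear":[0,0,0],"twist":[0,0,0]},
    {"linear":[0,0,0],"twist":[0,0,0]},
  ],
)

```text
clock: 44.25
tool_pos: [0.4396, -0.2793, 0.237]
tcp_rot: [2.222, 2.22, 0.0]
wrist_force: [0.3, -0.6, -0.7]
finger_gap: 0.0616
gripper_force: 0.0
```

```bash
python3 pn.py; python3 -c "
from h import *
f=env.grab_frame('side');a=cv2.resize(f['pixels'],(800,600));cv2.imwrite('pics/end.png',a)"
```

```text
44.25 [ 0.4396 -0.2793  0.237 ] -0.05956591597607152 [ 0.2683 -0.5777 -0.7171] 0.061648623595985955
panel top 0.93 [282.2, 184.5, 24.0, 37.8] ((0.6250091195106506, 0.02089577727019787), (0.08956073969602585, 0.04609164223074913), 0.8375375270843506)
panel top 0.61 [261.5, 175.9, 11.2, 6.1] ((0.6581531167030334, 0.0763704851269722), (0.02220751717686653, 0.02237631194293499), 88.47430419921875)
panel side 0.71 [165.1, 231.9, 41.4, 24.9] ((0.31786373257637024, 0.17943815886974335), (0.06759748607873917, 0.09117522090673447), 35.97867965698242)
```

View pics/end.png

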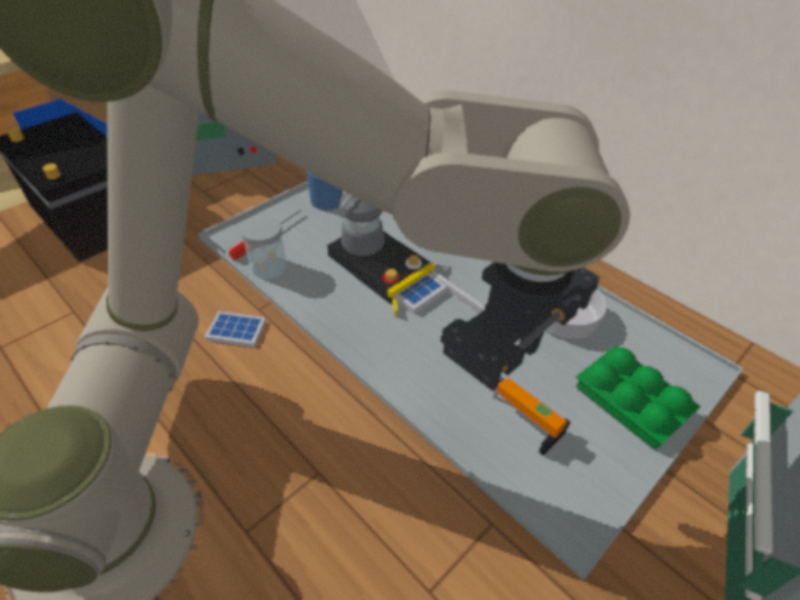

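```bash
python3 -c "
from h import *
print(env.hand_in())"
```

```text
the job is handed in; nothing more can be done
None
```

The job is handed in (verdict not shown): I pressed the panel home with about 24 N, it still stands about 50 mm out of the slot, I touched the red stud and then the white with about 6 N each, and the tester stands upright on the tray, clear of dock and panel.

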